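# Snap the tube rotor onto a mini centrifuge and hold it home

## Task

Fit the navy tube rotor (the one with eight round pockets, not the pale strip rotor) to the open mini centrifuge: pick it up by its hub, set its square bore squarely over the square drive shaft, and press it down past the sprung detents until it snaps home flat on its seat. Do not let go: finish with the hub still gripped and the rotor still pushed firmly down on its seat, with roughly 10 to 25 N, so that I can check that it does not ride up. Leave the other things on the bench where they are.

Things in the scene. Friction and masses are not known exactly. Their poses are not given: they have to be found in the camera images.
- tube_rotor: the rotor to fit, standing upright: a navy dish 94 mm across with eight round dark pockets and a white hub block, 46 mm high, 0.12 kg. Origin: centre of its flat underside, z up along its axis. The dish is 11 mm high beside the hub and rises evenly to 27.5 mm at 42 mm from the axis, so fingertips 23 mm or more above the origin clear it up to 33 mm from the axis
- rotor_grip (a point): where to grip the tube rotor: a point on its axis, 43 mm above its origin, 3 mm below the top of the hub; axes as the rotor. The hub is 34 mm long along x and 26 mm thick along y, with flat sides to grip across y, and stands from 13 to 46 mm above the rotor's origin
- rotor_bore (a point): centre of the mouth of the tube rotor's square bore, in its underside (same point and axes as the rotor's origin). The bore is 13.4 mm wide, its sides parallel to x and y, 29 mm deep and closed above; a rounded bead runs round its mouth, with a groove just behind it that the detents spring into
- seat_flange: seat of the centrifuge's drive spindle: a steel flange 36 mm across in the bowl. Origin: centre of its top, 42 mm above the bench, z up; x, y parallel to the sides of the square shaft that stands on it. With the rotor home its origin is on this one. The rotor fits in any quarter turn. The spindle turns about z with only a slight drag
- spindle_tip (a point): centre of the flat end of the square steel shaft, 26 mm above the seat; axes as the seat. The shaft is 12 mm square, its last 6 mm tapered to 8.8 mm square
- spindle_detents (a point): on the shaft's axis, 6 mm above the seat, midway between two brass sprung detents that stand 2.2 mm proud of the shaft's x sides. When the rotor's underside is about 9 mm above the seat its bead meets them: pushing past takes about 17 N (12 to 22 N); then, about 5 mm above the seat, the resistance suddenly drops and the detents pull the rotor down
- centrifuge: mini centrifuge, fixed: round light-grey housing 168 mm across, rim 62 mm high, with an open bowl 123 mm across and 26 mm deep; console with a red switch on its -x side reaches 105 mm from the axis; a clear domed lid hinged on its +x side, away from the robot, stands open, leaning back, its top 222 mm high. Origin: centre of its underside, under the spindle; z up
- strip_rotor: the other rotor, not to be used: pale, square, 90 mm across and 44 mm high, four sloping panels with rows of small holes, white hub. Loose on the bench, in either of the two rotor places. Origin: centre of its underside
- vial_a: loose white-capped sample vial, 21 mm across, 60 mm high, standing; origin: centre of its underside
- vial_b: loose white-capped sample vial, 21 mm across, 52 mm high, standing; origin: centre of its underside
- tip_box: loose pipette tip box, navy with a clear lid, 69 x 118 x 69 mm high, standing near the ledge; origin: centre of its underside

How it is judged (in metres and radians):
On the way, in this order (a step that is already met when the one before it is completed fails the run):
1. the tube rotor is lifted clear of the bench (height (world z) of tube_rotor above 0.06 m and contact force between the fingers and tube_rotor above 1 N), for 0.1 s.
2. its square bore has been set over the shaft, upright, square and still above the detents (z of tube_rotor in the frame of seat_flange between 0.006 and 0.023 m and horizontal distance between tube_rotor and seat_flange below 0.003 m and angle between the z axis of tube_rotor and the z axis of seat_flange, either way round below 0.08 rad), for 0.05 s.
3. it has snapped home flat on its seat (z of tube_rotor in the frame of seat_flange below 0.002 m and horizontal distance between tube_rotor and seat_flange below 0.0025 m and angle between the z axis of tube_rotor and the z axis of seat_flange, either way round below 0.05 rad), for 0.2 s.
At the end, for the whole second after the job is handed in: tube rotor home on its seat (within 2 mm in height, 2.5 mm of the axis, tilt under 0.05 rad), still gripped by the hub (over 5 N, TCP under 58 mm above its underside) and pressed on the seat flange with 5 to 45 N; the other loose things within 30 mm of where they stood (all of step 3 and contact force between tube_rotor and seat_flange between 5 and 45 N and contact force between the fingers and tube_rotor above 5 N and z of the grasp point in the frame of tube_rotor below 0.058 m and distance of each of strip_rotor, vial_a, vial_b, tip_box from where it was at the start of the episode below 0.03 m); the arm keeps its last pose, push and grip.
It fails at once if another thing on the bench is pushed or lifted more than 30 mm (distance of any of strip_rotor, vial_a, vial_b, tip_box from where it was at the start of the episode above 0.03 m).
It also fails if it takes over 61 s, if anything falls off the work surface, if the arm or the gripper's body presses on something with over 40 N, if the wrist force passes 120 N, or if a joint passes its speed limit or range.

## Robot

A 7-joint arm with a two-finger parallel gripper is mounted at the origin on the work surface; the furniture and walls round the work are solid. World frame = base frame: x ahead of the robot, y to its left, z up, the work surface at z = 0. Lengths are in mm, angles in rad, forces in N, time in s.
With the tool pointing down it reaches from about 400 to 925 mm from the base axis. Payload 4.1 kg.
Tool frame: the origin (TCP) lies between the finger pads, 19 mm behind the fingertips; this is the grasp point; z points along the fingers, y is the line along which they close (so a half turn about z gives the same grasp; the last joint's range is limited). The gripper opens to 85 mm and grips with 20 to 120 N. Pads are 22 mm wide; open, the fingers measure 114 mm over their backs; the gripper's body (76 mm by 85 mm) begins 54 mm behind the grasp point. The pads swing forward as they close: fully open they stand 13 mm farther back than shut.
Start: joints at [1.081, 0.398, 0.045, 1.537, -0.019, 1.207, -0.051], TCP at [247.641, -601.011, 250.047] pointing down, gripper open.
Joint ranges: [-2.82, 2.82], [-0.49, 2.23], [-1.37, 1.46], [0, 2.46], [-1.36, 4.5], [0.23, 2], [-2.94, 2.94]. Speed limits (rad/s): [2.57, 2.57, 3.14, 3.14, 3.14, 3.14, 3.14].

## Interface

Orientations are given as [roll, pitch, yaw] about the fixed x, y, z axes, in that order (R = Rz(yaw) Ry(pitch) Rx(roll)).
In Python, from station import state, snapshot, camera_info, job_done gives the robot as it stands.
- The arm moves only by the shell command python3 -m creep 'ROWS' [FORCE]. ROWS is text: rows parted by semicolons, each of 5 numbers parted by spaces: the shift along the tool's x, y, z in units of 50 mm (1.0 is 50 mm), then the turn about the tool's z in units of 8 degrees (1.0 is 8 degrees), then the opening, from 0 (shut) to 1 (fully open). A call has 1 to 12 rows; each row shifts and turns the commanded pose from where the row before left it, along the tool's axes as they then stand; what a row does not reach is not made up. A row lasts 1/8 s, in which the tool goes at most 62.5 mm and 10.7 degrees, less where a joint would pass 70% of its speed; a pose out of reach is approached as far as the arm can. A call is refused whole if a number of a shift passes 1 or a number of a turn 1, either way. A call with a gripper value outside its range is refused whole. The fingers move at their own pace and stop on an object; FORCE is the grip in N (left out, the last holds). Time passes only in rows, so rows that do not move let the fingers close. It gives the time, the measured TCP pose, the force, the opening and the grip force at its end, in the units of the state.
- state(): the state, without advancing time (a new reading comes with each control period).
- snapshot(name): name is "scene" or "top" or "wrist"; returns (picture, depth): 420x560x3 uint8, red, green, blue; 420x560 float32, mm along the optical axis (not along the pixel's ray), 0 where there is no reading.
- camera_info(name): a dict with "fx", "fy", "cx", "cy" (pixels), "rvec" (rotation vector, rad) and "tvec" (3), from world to camera coordinates, as OpenCV has them. Camera axes: x right, y down, z forward; pixel columns grow to the right and rows downward; lengths in mm; the calibration is good to about 2 mm. A picture is of the moment at which its call begins: read the wrist's pose just before it. camera_info takes no time and is no camera call; for the wrist camera it gives the pose at the moment of the call.
- job_done(): hands the job in; it is judged then, once.
The state is a dict: "time_s": time; "joints": joint angles; "dq": joint speeds; "joint_efforts": joint torques, N m; "position": TCP position; "eef_rot": TCP orientation; "force": force on the tool from outside, world axes, zero at the start; "moment": the same for the moment, N m; "opening": opening from 0.0 (shut) to 1.0 (fully open); "gripper_force": force on a finger pad.
Only numpy, scipy, OpenCV 4.12 (cv2) and the standard library are available. Lean on these libraries where they do the work, as an engineer would, in place of code of your own. Each camera call takes 0.05 s, during which the arm holds its last target. There are 200 camera calls.

## Working session

There is one attempt and no reset: what is moved stays moved. The work goes in short steps, Python scripts to look and compute and a shell command to move; the robot and the scene stay as the last step left them, time stands still between calls to the robot, and variables do not carry over. Pictures are saved under pics/ and viewed, at most 10 in all, crops included, and the job is handed in when it is done.

```bash
ls; mkdir -p pics; cat > h.py <<'E'
import numpy as np, cv2
from station import state, snapshot, camera_info
def cam(n):
    c=camera_info(n);R=cv2.Rodrigues(np.array(c["rvec"],float))[0];return c,R,np.array(c["tvec"],float).ravel()
def cloud(n,d,ci=None):
    c,R,t=ci or cam(n);v,u=np.mgrid[:d.shape[0],:d.shape[1]]
    P=np.stack([(u-c["cx"])/c["fx"]*d,(v-c["cy"])/c["fy"]*d,d],-1)
    return (P-t)@R
def ray(n,u,v,z,ci=None):
    c,R,t=ci or cam(n);o=-R.T@t
    d=R.T@np.array([(u-c["cx"])/c["fx"],(v-c["cy"])/c["fy"],1]);return o+d*(z-o[2])/d[2]
E
python3 - <<'E'
from h import *
for n in ("top","scene"):
    p,d=snapshot(n);cv2.imwrite(f"pics/{n}0.png",p[:,:,::-1]);np.savez(f"{n}0.npz",p=p,d=d)
    c,R,t=cam(n);print(n,c,-R.T@t)
s=state();print(s)
E
```

```text
pics
top {'fx': 419.63454974907694, 'fy': 419.63454974907694, 'cx': 277.93532967162474, 'cy': 207.1801922526951, 'rvec': array([ 2.17172626, -2.18705751,  0.10623647]), 'tvec': array([  9.11016412, 462.92229665, 987.57499091])} [ 372.92252199   14.18826591 1024.89604166]
scene {'fx': 443.9301190578755, 'fy': 443.9301190578755, 'cx': 283.28485005124384, 'cy': 208.9948012350648, 'rvec': array([ 0.75018425, -2.58086167,  1.1185189 ]), 'tvec': array([375.62408574, 227.73352786, 851.76105341])} [ 60.23054932 593.25271435 750.25089367]
{'time_s': 0.1, 'joints': array([ 1.0809777 ,  0.39913855,  0.04504367,  1.53773869, -0.01871444,
        1.20690623, -0.05072201]), 'dq': array([ 0.00137893, -0.00159927,  0.00022034, -0.00379051,  0.00162682,
        0.00126511,  0.00148101]), 'joint_efforts': array([ 3.52915667e-03, -4.76265335e+01,  1.36983331e+00, -2.54952675e+01,
        1.18190405e-02,  5.01063318e-03, -1.84814314e-05]), 'position': array([ 247.43747308, -600.4866283 ,  249.06101621]), 'eef_rot': array([-3.13982716e+00,  1.12648982e-04,  3.90897080e-01]), 'force': array([-0.2676554 ,  0.34746295, -1.63316663]), 'moment': array([ 0.00010198,  0.04006993, -0.02400019]), 'gripper_force': 0.0, 'opening': 1.0013671603058223}
```

View pics/top0.png

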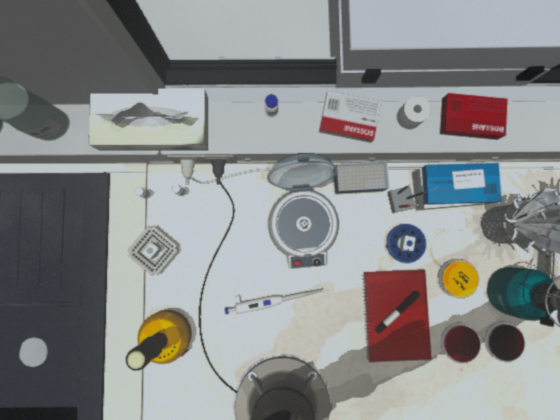

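View pics/scene0.png

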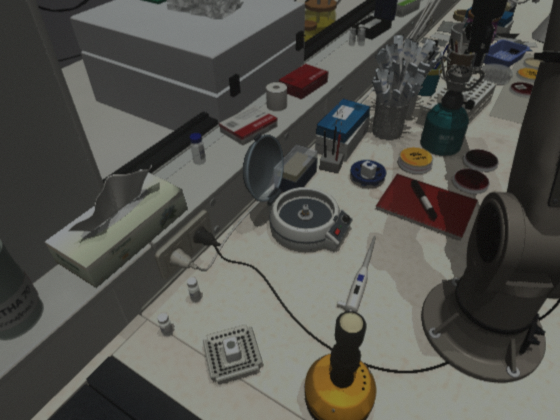

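The top view shows the navy rotor at (406,243) with its white hub at (408,243), and the spindle at (304,224). The strip rotor is at (153,250), the vials at (140,191) and (178,189), and the tip box at (361,177). The scene view agrees, with the rotor at (368,172) and the centrifuge at (305,215).

```bash
python3 - <<'E'
from h import *
z=np.load("top0.npz");p,d=z["p"],z["d"];X=cloud("top",d)
# hub
sub=np.zeros(d.shape,bool);sub[222:265,386:428]=1
w=sub&(p.min(2)>130)&(X[...,2]>30);print("hub n",w.sum(),np.median(X[w],0))
v,u=np.nonzero(w)
m=cv2.minAreaRect(np.array([ray("top",a,b,46)[:2] for a,b in zip(u,v)],np.float32));print("hub rect",m)
h=p.astype(int);nv=sub&(h[...,2]>h[...,0]+15);v,u=np.nonzero(nv)
(c,r)=cv2.minEnclosingCircle(np.stack([u,v],1).astype(np.float32));print("dish px",c,r,ray("top",*c,25))
# centrifuge
s2=np.zeros(d.shape,bool);s2[185:262,262:345]=1
rim=s2&(abs(X[...,2]-62)<5);v,u=np.nonzero(rim);P=X[rim][:,:2]
A=np.c_[2*P,np.ones(len(P))];print("rim",len(P),X[rim].min(0),X[rim].max(0))
print("spindle rays",ray("top",304,224,68))
t=X[214:235,293:315];print(np.round(t[::2,::2,2]).astype(int))
E
```

```text
hub n 118 [ 372.92252199 -296.026335     46.81407789]
hub rect ((377.8995056152344, -298.4007873535156), (24.545452117919922, 99.61758422851562), 77.03179168701172)
dish px (406.5238037109375, 243.1904754638672) 20.27150535583496 [ 374.50583018 -299.47891136   25.        ]
rim 980 [ 335.3655686  -137.30070654   57.00056667] [509.26787478  22.5033852   66.98548301]
spindle rays [419.79156661 -52.96035466  68.        ]
[[36 39 37 40 37 38 36 36 38 39 40]
 [35 38 37 38 38 36 38 39 38 39 39]
 [38 38 39 42 42 41 40 44 41 39 39]
 [38 35 43 43 41 51 41 47 45 35 43]
 [35 37 44 41 66 66 69 45 44 40 36]
 [40 39 42 44 66 72 68 44 43 35 36]
 [37 37 41 44 44 64 50 39 43 37 37]
 [38 41 40 41 42 44 43 44 43 37 37]
 [37 34 38 43 43 40 46 42 39 37 39]
 [34 37 36 41 39 37 38 39 37 39 37]
 [39 36 38 36 36 41 39 35 36 39 36]]
```

```bash
python3 - <<'E'
from h import *
d=np.load("top0.npz")["d"];X=cloud("top",d).reshape(-1,3);X=X[d.ravel()>0]
# max-height map 40mm cells
print("y:",list(range(80,-700,-50)))
for x in range(560,150,-50):
    print(x,[int(np.percentile(q,98)) if len(q:=X[(abs(X[:,0]-x)<25)&(abs(X[:,1]-y)<25),2]) else -1 for y in range(80,-700,-50)])
E
```

```text
y: [80, 30, -20, -70, -120, -170, -220, -270, -320, -370, -420, -470, -520, -570, -620, -670]
560 [147, 174, 220, 216, 182, 147, 147, 147, 146, 147, 147, 147, 147, 147, 140, 45]
510 [4, 188, 207, 98, 165, 72, 72, 123, 95, 96, 96, 96, 4, 5, 5, 4]
460 [4, 63, 64, 63, 64, 4, 4, 120, 119, 95, 95, 183, 182, 178, 108, -1]
410 [4, 64, 44, 68, 64, 4, 4, 43, 46, 5, 5, 170, 148, 157, 105, -1]
360 [4, 59, 64, 65, 63, 4, 4, 48, 48, 5, 6, 188, 176, 177, 66, -1]
310 [4, 4, 49, 58, 41, 4, 16, 27, 28, 31, 33, 33, 221, 145, 67, -1]
260 [27, 28, 22, 19, 5, 4, 16, 31, 35, 31, 33, 232, 222, 175, 69, -1]
210 [28, 25, 4, 4, 4, 5, 33, 35, 17, 12, 4, 5, 220, 161, 4, 3]
160 [4, 4, 4, 4, 5, 5, 32, 16, 16, 16, 18, 18, 18, 17, 5, 5]
```

```bash
python3 -m creep '0 0 -0.9 0 1; 0 0 -0.9 0 1; 0.66 -0.66 0 0 1; 0.66 -0.66 0 0 1; 0.66 -0.66 0 0 1; 0.66 -0.66 0 0 1; 0.66 -0.66 0 0 1; 0.66 -0.66 0 0 1; 0.66 -0.66 0 0 1; 0 0 0.8 0 1; 0 0 0.8 0 1; 0 0 0 0 1'
python3 - <<'E'
from h import *
s=state();print(s["position"],s["eef_rot"]);c=cam("wrist");p,d=snapshot("wrist")
cv2.imwrite("pics/w1.png",p[:,:,::-1]);print(c[0],-c[1].T@c[2],c[1][2]);import pickle;pickle.dump((c,p,d),open("w1.pkl","wb"))
E
```

```text
time_s: 1.6
position: [371.1, -297.9, 257.2]
eef_rot: [-3.135, 0.004, 0.391]
force: [0.1, 0.3, 0.1]
opening: 1.001
gripper_force: 0.0
[ 371.12356525 -297.94100633  257.18461137] [-3.13543212  0.00392059  0.39114246]
{'fx': 305.63513256744375, 'fy': 305.63513256744375, 'cx': 280.8310108556817, 'cy': 209.36754839270114, 'rvec': array([-2.41841876,  1.61779886,  0.23026399]), 'tvec': array([-413.85084899,  182.84328038,  450.37794664])} [ 433.62402414 -271.71411038  381.68852894] [-0.25162273 -0.09675256 -0.96297713]
```

View pics/w1.png

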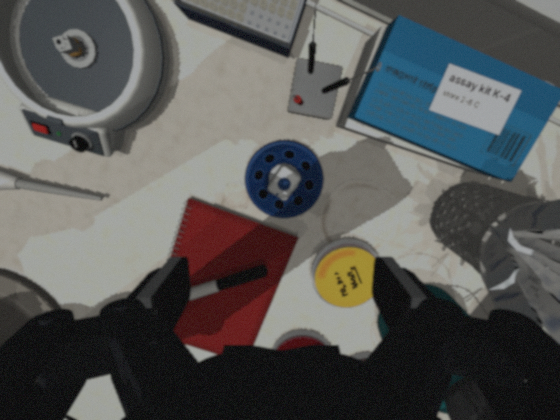

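The wrist view shows the tube rotor at (284,179), its white hub turned at an angle, and the spindle at (72,45).

```bash
cat > hub.py <<'E'
from h import *;import pickle,sys
def hub(c,p,d,cu,cv_,tag):
    X=cloud("wrist",d,c);h=p.astype(int);m=np.zeros(d.shape,bool);m[cv_-55:cv_+55,cu-55:cu+55]=1
    nv=(m&(h[...,2]-h[...,0]>40)).astype(np.uint8);v,u=np.nonzero(nv)
    hull=cv2.convexHull(np.stack([u,v],1).astype(np.int32))
    inn=np.zeros(d.shape,np.uint8);cv2.fillConvexPoly(inn,hull,1)
    print("dish fit ellipse",cv2.fitEllipse(hull))
    top=(inn>0)&(X[...,2]>41)&(X[...,2]<56);top=cv2.morphologyEx(top.astype(np.uint8),cv2.MORPH_CLOSE,np.ones((5,5)))
    cs,_=cv2.findContours(top,0,1);k=max(cs,key=cv2.contourArea)
    pts=np.array([ray("wrist",a,b,46,c)[:2] for a,b in k[:,0]],np.float32)
    print("depth rect",cv2.minAreaRect(pts),"medz",np.median(X[top>0][:,2]))
    im=cv2.resize(p[cv_-40:cv_+40,cu-50:cu+50,::-1],None,fx=7,fy=7,interpolation=2);cv2.imwrite(f"pics/{tag}.png",im)
if __name__=="__main__":
    c,p,d=pickle.load(open("w1.pkl","rb"));hub(c,p,d,284,179,"w1c")
E
python3 hub.py
```

```text
dish fit ellipse ((283.1439514160156, 177.86923217773438), (73.26143646240234, 75.48165893554688), 55.287357330322266)
depth rect ((375.0731201171875, -296.3304138183594), (25.81729507446289, 33.74418258666992), 78.67314147949219) medz 46.72174692710431
```

View pics/w1c.png

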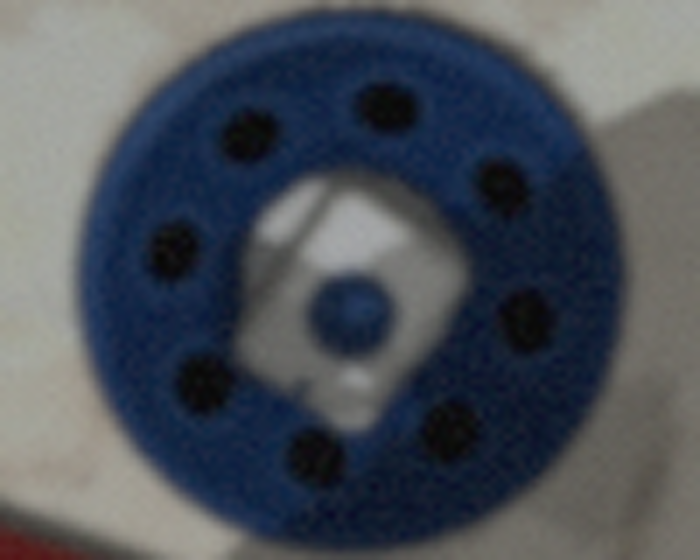

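The depth outline of the hub is 25.8 x 33.7 mm at z = 46.7, which matches the given hub size. Its centre is (375,-296) and its thin axis lies at 78.7°. I'll turn the tool to match and look at the spindle before grasping.

```bash
python3 -m creep '0 0 0 0.84 1; 0 0 0 0.84 1; 0 0 0 0.84 1; 0 0 0 0.84 1; 0 0 0 0.85 1; 0 -1 0 0 1; 0 -1 0 0 1; 0 -1 0 0 1; 0 -1 0 0 1; 0 -1 0 0 1; 0 0 0 0 1; 0 0 0 0 1'
python3 - <<'E'
from h import *;import pickle
s=state();print(s["position"],s["eef_rot"]);c=cam("wrist");p,d=snapshot("wrist")
pickle.dump((c,p,d),open("w2.pkl","wb"));X=cloud("wrist",d,c)
c1=pickle.load(open("w1.pkl","rb"))[0];print("button",ray("wrist",283.7,183.6,46,c1))
m=(X[...,2]>62)&(np.hypot(X[...,0]-420,X[...,1]+53)<20);v,u=np.nonzero(m);print(m.sum(),np.median(X[m],0),u.mean(),v.mean())
for lo,z in((62,66),(56,62)):
  m2=((X[...,2]>lo)&(np.hypot(X[...,0]-420,X[...,1]+53)<20)).astype(np.uint8);k=max(cv2.findContours(m2,0,1)[0],key=cv2.contourArea)
  print(lo,cv2.minAreaRect(np.array([ray("wrist",a,b,z,c)[:2] for a,b in k[:,0]],np.float32)))
# bowl rim: fit circle to rim pts
r=(abs(X[...,2]-62)<3)&(np.hypot(X[...,0]-420,X[...,1]+53)<90)&(np.hypot(X[...,0]-420,X[...,1]+53)>55);P=X[r][:,:2]
# flange 
f=(abs(X[...,2]-42)<2.0)&(np.hypot(X[...,0]-420,X[...,1]+53)<23);print("rim mean",r.sum(),P.min(0),P.max(0),"flange",np.median(X[f],0),X[f].min(0),X[f].max(0))
U,V=int(u.mean()),int(v.mean());cv2.imwrite("pics/w2c.png",cv2.resize(p[max(0,V-30):V+30,U-40:U+40,::-1],None,fx=9,fy=9,interpolation=2));print(U-40,V-30)
E
```

```text
time_s: 3.15
position: [423.0, -55.0, 261.5]
eef_rot: [3.141, -0.003, -0.197]
force: [-0.2, -1.2, 0.1]
opening: 0.998
gripper_force: 0.0
[422.98800794 -54.97000248 261.46648241] [ 3.14094191e+00 -2.72193846e-03 -1.97355458e-01]
button [ 374.69900849 -297.04036337   46.        ]
7951 [433.14901931 -55.56623054 328.68537696] 280.21871462709095 377.0184882404729
62 ((175.105712890625, -2.4785842895507812), (161.90052795410156, 116.70421600341797), 78.64966583251953)
56 ((171.19744873046875, -1.6750946044921875), (163.9213409423828, 118.1609115600586), 78.64966583251953)
rim mean 3822 [ 333.14002134 -126.39276755] [499.33366315  24.05315737] flange [424.59136821 -52.31077538  42.93368251] [404.55596924 -68.48867313  40.46133127] [439.72711507 -33.28254167  43.9685277 ]
240 347
```

View pics/w2c.png

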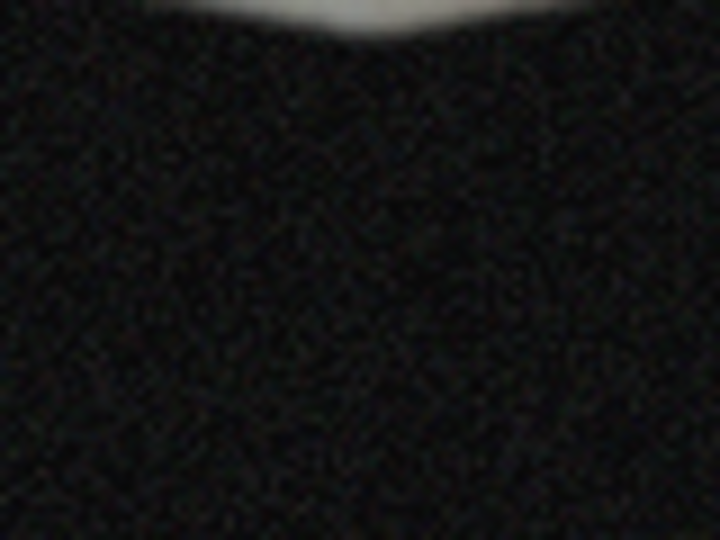

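That crop caught the gripper, so I'll limit the height band.

```bash
python3 - <<'E'
from h import *;import pickle
c,p,d=pickle.load(open("w2.pkl","rb"));X=cloud("wrist",d,c);H=np.hypot(X[...,0]-422,X[...,1]+53)
for lo in (50,58,64):
  m=((X[...,2]>lo)&(X[...,2]<75)&(H<20)).astype(np.uint8);k=max(cv2.findContours(m,0,1)[0],key=cv2.contourArea)
  print(lo,m.sum(),cv2.minAreaRect(np.array([ray("wrist",a,b,68,c)[:2] for a,b in k[:,0]],np.float32)),np.median(X[m>0],0))
v,u=np.nonzero(m);U,V=int(u.mean()),int(v.mean());print(U,V)
# flange ellipse from edges & circle fits of rim from depth edges
def circ(P):
    for _ in range(5):
        s=np.linalg.lstsq(np.c_[2*P,np.ones(len(P))],(P**2).sum(1),rcond=None)[0];r=np.sqrt(s[2]+s[0]**2+s[1]**2)
        e=abs(np.hypot(*(P-s[:2]).T)-r);P=P[e<=max(np.percentile(e,95),1)]
    return s[:2],r,len(P)
rim=((X[...,2]>52)&(X[...,2]<72)).astype(np.uint8)
bowl=((X[...,2]<52)&(H<75)).astype(np.uint8);k=max(cv2.findContours(bowl,0,1)[0],key=cv2.contourArea)
P=np.array([ray("wrist",a,b,62,c)[:2] for a,b in k[:,0]]);Q=np.array([X[b,a,:2] for a,b in k[:,0]])
print("bowl edge",circ(P))
cv2.imwrite("pics/w2d.png",cv2.resize(p[V-30:V+30,U-40:U+40,::-1],None,fx=9,fy=9,interpolation=2));print(U-40,V-30)
E
```

```text
50 176 ((425.41229248046875, -51.261226654052734), (15.103171348571777, 13.750826835632324), 34.35972595214844) [424.29915442 -51.14446937  66.5371472 ]
58 135 ((423.75677490234375, -51.49708557128906), (12.103694915771484, 12.271559715270996), 34.35972595214844) [423.37950947 -51.6120328   68.01850399]
64 111 ((422.72613525390625, -51.329715728759766), (10.64797592163086, 10.776041030883789), 34.008644104003906) [422.74817274 -51.39995335  68.4611678 ]
278 191
bowl edge (array([423.34702361, -51.42094256]), np.float64(63.3168595422382), 329)
238 161
```

View pics/w2d.png

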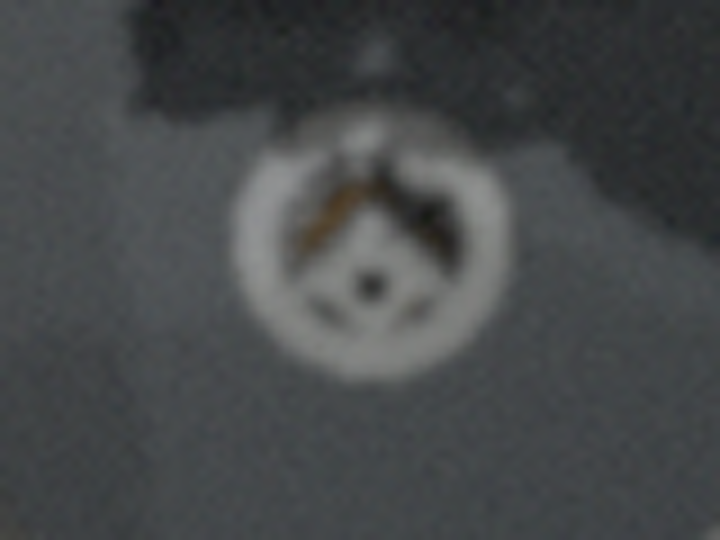

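```bash
python3 - <<'E'
from h import *
print(state()["joints"].round(2))
d=np.load("top0.npz")["d"];X=cloud("top",d)[d>0]
sd=np.load("scene0.npz")["d"];Y=cloud("scene",sd)[sd>0]
for n,A in(("top",X),("scene",Y)):
  for lo in range(80,230,20):
    q=A[(A[:,0]>430)&(A[:,0]<600)&(abs(A[:,1]+51)<90)&(A[:,2]>lo)&(A[:,2]<lo+20)]
    print(n,lo,len(q),np.percentile(q[:,0],[1,50]).round() if len(q) else "",np.percentile(q[:,1],[1,99]).round() if len(q) else "")
E
```

```text
[ 0.43 -0.01 -0.39  2.01 -0.    1.14 -1.73]
top 80 532 [503. 527.] [-97.  10.]
top 100 384 [507. 538.] [-109.   21.]
top 120 240 [510. 548.] [-136.   31.]
top 140 1317 [527. 583.] [-139.   38.]
top 160 71 [518. 535.] [-140.   29.]
top 180 244 [524. 546.] [-101.   18.]
top 200 202 [531. 539.] [-83.  -1.]
top 220 20 [537. 540.] [-51. -32.]
scene 80 583 [503. 532.] [-101.   35.]
scene 100 465 [506. 543.] [-113.   36.]
scene 120 406 [509. 548.] [-119.   34.]
scene 140 740 [515. 569.] [-119.   38.]
scene 160 256 [518. 548.] [-139.   24.]
scene 180 156 [524. 540.] [-104.   15.]
scene 200 112 [529. 536.] [-85.  -1.]
scene 220 19 [535. 538.] [-55. -34.]
```

```bash
python3 -m creep '0 0.985 0 0 1; 0 0.985 0 0 1; 0 0.985 0 0 1; 0 0.985 0 0 1; 0 0.985 0 0 1; 0 0 0.9 0 1; 0 0 0.9 0 1; 0 0 0 0 1; 0 0 0 0 1'
cat > look.py <<'E'
from h import *;import pickle,sys
tag=sys.argv[1]
s=state();print(s["position"],s["eef_rot"]);c=cam("wrist");p,d=snapshot("wrist");pickle.dump((c,p,d),open(tag+".pkl","wb"))
X=cloud("wrist",d,c);H=np.hypot(X[...,0]-375,X[...,1]+297)
m=((X[...,2]>40)&(X[...,2]<56)&(H<24)).astype(np.uint8);k=max(cv2.findContours(m,0,1)[0],key=cv2.contourArea)
r=cv2.minAreaRect(np.array([ray("wrist",a,b,46,c)[:2] for a,b in k[:,0]],np.float32));print("rect",r)
D=np.array(r[0])-s["position"][:2];y=s["eef_rot"][2]
print("tool dx,dy mm",D@[np.cos(y),np.sin(y)],D@[np.sin(y),-np.cos(y)])
cv2.imwrite(f"pics/{tag}.png",p[:,:,::-1])
E
python3 look.py w3
```

```text
time_s: 4.32
position: [374.6, -297.1, 171.7]
eef_rot: [3.14, -0.002, -0.198]
force: [-0.0, 0.4, -0.4]
opening: 1.0
gripper_force: 0.0
[ 374.56971724 -297.09493036  171.67265046] [ 3.14030408e+00 -2.33407943e-03 -1.98383977e-01]
rect ((375.9951171875, -296.97607421875), (24.910127639770508, 33.23686599731445), 78.59257507324219)
tool dx,dy mm 1.374017865463826 -0.39745026454291343
```

```bash
python3 -m creep '0.03 -0.01 0.7 0 0.43; 0 0 0.7 0 0.43; 0 0 0 0 0.43; 0 0 0 0 0.43; 0 0 0 0 0.43'
python3 look.py w4
```

```text
time_s: 5.0
position: [376.9, -296.5, 102.0]
eef_rot: [3.14, -0.004, -0.197]
force: [0.2, -0.7, 0.2]
opening: 0.432
gripper_force: 0.0
[ 376.8507349  -296.52295926  101.97455696] [ 3.13984678 -0.00363223 -0.19707861]
rect ((376.2939147949219, -296.9664611816406), (25.55919647216797, 34.022682189941406), 78.6461181640625)
tool dx,dy mm -0.459201575959235 0.5439453086751482
```

```bash
python3 -m creep '0 0.01 0.5 0 0.43; 0 0 0.4 0 0.43; 0 0 0.26 0 0.43; 0 0 0 0 0.43; 0 0 0 0 0; 0 0 0 0 0; 0 0 0 0 0; 0 0 0 0 0; 0 0 0 0 0' 70
```

```text
time_s: 6.18
position: [376.1, -296.5, 42.8]
eef_rot: [3.141, -0.002, -0.197]
force: [-0.5, 0.2, 6.5]
opening: 0.289
gripper_force: 70.0
```

```bash
python3 -m creep '0 0 -0.2 0 0; 0 0 -0.5 0 0; 0 0 -0.75 0 0; 0 0 -0.75 0 0; 0 -0.8 0 0 0; 0 -0.8 0 0 0; 0 -0.8 0 0 0; 0 -0.8 0 0 0; 0 0 0 0 0; 0 0 0 0 0; 0 0 0 0 0'
python3 - <<'E'
from h import *;import pickle
s=state();print(s["position"],s["eef_rot"],s["joints"].round(2));c=cam("wrist");p,d=snapshot("wrist");pickle.dump((c,p,d),open("w5.pkl","wb"))
c2=pickle.load(open("w2.pkl","rb"))[0];print("dot w2",ray("wrist",279.1,192.9,68,c2))
X=cloud("wrist",d,c);H=np.hypot(X[...,0]-423,X[...,1]+51)
for lo in (58,64):
  m=((X[...,2]>lo)&(X[...,2]<74)&(H<18)).astype(np.uint8);k=max(cv2.findContours(m,0,1)[0],key=cv2.contourArea)
  print(lo,m.sum(),cv2.minAreaRect(np.array([ray("wrist",a,b,68,c)[:2] for a,b in k[:,0]],np.float32)),np.median(X[m>0],0))
v,u=np.nonzero(m);U,V=int(u.mean()),int(v.mean());U=max(40,U);V=max(30,V);print(U-40,V-30)
a=cv2.resize(p[V-30:V+30,U-40:U+40,::-1],(400,300),interpolation=2);b=cv2.resize(p[:,:,::-1],(400,300));cv2.imwrite("pics/w5.png",np.hstack([a,b]))
E
```

```text
time_s: 7.55
position: [406.3, -140.3, 152.0]
eef_rot: [3.141, 0.0, -0.199]
force: [-0.2, 0.1, -1.3]
opening: 0.287
gripper_force: 69.3
[ 406.2666574  -140.27344723  151.95274061] [ 3.14114720e+00  2.81338312e-04 -1.99123862e-01] [ 0.47  0.12 -0.26  2.14  0.04  0.88 -1.58]
dot w2 [421.15870891 -51.67143131  68.        ]
58 339 ((423.49542236328125, -54.183982849121094), (11.919939994812012, 15.97504711151123), 35.578346252441406) [423.24525805 -53.58912898  67.58906263]
64 256 ((422.66790771484375, -52.855735778808594), (11.57836627960205, 12.849626541137695), 35.54876708984375) [422.83937191 -52.87281417  68.4968222 ]
118 193
```

View pics/w5.png

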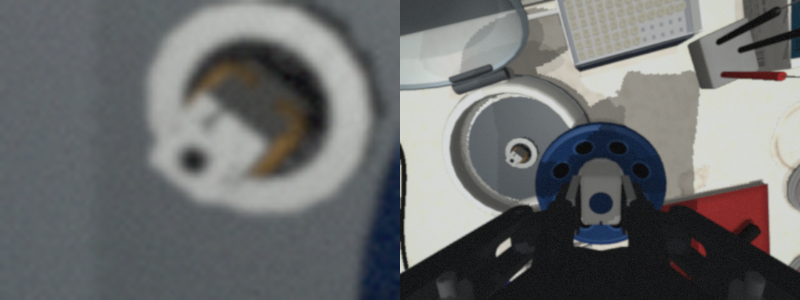

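The crop (left) shows the shaft tip with its dark centre dot at about (193,158), which is full-image (156.6,224.6). The full view (right) shows the rotor hanging level in the grip.

```bash
python3 - <<'E'
from h import *;import pickle
c,p,d=pickle.load(open("w5.pkl","rb"));X=cloud("wrist",d,c)
D=ray("wrist",156.6,224.6,68,c);print("dot",D)
# dot centroid by darkness near
g=p.mean(2)[219:231,151:163];w=np.clip(110-g,0,None);vv,uu=np.mgrid[219:231,151:163]
print(np.round(g[::2,::2]));
# bowl edge circle at z 62 and flange
H=np.hypot(X[...,0]-423,X[...,1]+51)
f=(abs(X[...,2]-42.5)<2)&(H<22)&(p.min(2)>130);v,u=np.nonzero(f)
k=cv2.convexHull(np.stack([u,v],1).astype(np.int32))[:,0]
print("flange circ",cv2.minEnclosingCircle(np.array([ray("wrist",a,b,42,c)[:2] for a,b in k],np.float32)))
for q in((151,224),(158,212),(171,223),(162,231)):print(ray("wrist",*q,66,c))
# check with hub of the held rotor: button px (602,203)in the half view -> full
print("button",ray("wrist",(602-400)*1.4,203*1.4,155,c))
E
```

```text
dot [421.9273714  -51.27034688  68.        ]
[[167. 164. 174. 171. 154. 169.]
 [171. 172. 157. 159. 173. 175.]
 [176. 143.  83.  84. 139. 173.]
 [171. 134.  56.  45. 116. 170.]
 [149. 155. 119. 106. 150. 172.]
 [108. 142. 161. 168. 172. 166.]]
flange circ ((422.1255187988281, -51.34133529663086), 17.73736572265625)
[422.69251865 -46.46252947  66.        ]
[430.36086541 -54.17645227  66.        ]
[420.54997698 -60.89358775  66.        ]
[415.95928866 -52.66879187  66.        ]
button [ 405.00080793 -139.77315912  155.        ]
```

```bash
python3 -m creep '-0.02 -0.6 0 0 0; -0.02 -0.6 0 0 0; 0 -0.6 0 0 0; 0 0 0 0.91 0; 0 0 0 0.91 0; 0 0 0 0.91 0; 0 0 0 0.91 0; 0 0 0 0.91 0; 0 0 0 0.92 0; 0 0 0 0 0; 0 0 0 0 0; 0 0 0 0 0'; python3 -c "
from h import *
s=state();print(s['position'],s['eef_rot'],np.degrees(s['eef_rot'][2]),s['joints'].round(2),s['force'])"
```

```text
time_s: 9.1
position: [422.4, -50.7, 152.0]
eef_rot: [3.142, -0.0, -0.96]
force: [-1.0, -0.0, -0.6]
opening: 0.29
gripper_force: 69.3
[422.35960383 -50.65086508 151.96731649] [ 3.14152581e+00 -2.71673023e-05 -9.60136738e-01] -55.01178282941894 [ 0.28  0.12 -0.28  2.15  0.04  0.88 -2.55] [-1.04059563 -0.01212987 -0.62663968]
```

```bash
python3 -m creep '0.02 0.014 0.4 0 0; 0 0 0.38 0 0; 0 0 0 0 0; 0 0 0.05 0 0; 0 0 0.05 0 0; 0 0 0.05 0 0; 0 0 0 0 0'
```

```text
time_s: 9.98
position: [422.4, -51.7, 105.5]
eef_rot: [3.142, -0.0, -0.961]
force: [-0.3, 0.6, -1.4]
opening: 0.29
gripper_force: 69.3
```

```bash
python3 -m creep '0 0 0.05 0 0; 0 0 0.05 0 0; 0 0 0.05 0 0; 0 0 0 0 0; 0 0 0 0 0'; python3 -m creep '0 0 0.02 0 0; 0 0 0.02 0 0; 0 0 0 0 0'
```

```text
time_s: 10.6
position: [422.5, -51.9, 98.0]
eef_rot: [-3.142, -0.0, -0.961]
force: [-0.3, -0.2, -2.3]
opening: 0.291
gripper_force: 69.2
time_s: 10.98
position: [422.6, -51.8, 96.0]
eef_rot: [-3.141, -0.0, -0.961]
force: [1.1, -1.3, -2.0]
opening: 0.287
gripper_force: 69.3
```

```bash
python3 -m creep '0 0 0.04 0 0; 0 0 0.04 0 0; 0 0 0 0 0' 100; python3 -m creep '0 0 0.04 0 0; 0 0 0.04 0 0; 0 0 0 0 0'
```

```text
time_s: 11.35
position: [422.4, -52.1, 92.5]
eef_rot: [3.141, -0.0, -0.961]
force: [-1.8, -1.4, 6.2]
opening: 0.283
gripper_force: 103.5
time_s: 11.72
position: [422.6, -52.5, 88.0]
eef_rot: [-3.142, -0.001, -0.961]
force: [2.7, -4.2, -6.5]
opening: 0.285
gripper_force: 101.8
```

```bash
python3 -m creep '0 0 0.04 0 0; 0 0 0.03 0 0; 0 0 0 0 0; 0 0 0 0 0'
```

```text
time_s: 12.22
position: [422.6, -51.9, 84.9]
eef_rot: [3.142, -0.0, -0.961]
force: [0.5, -3.9, 5.8]
opening: 0.282
gripper_force: 103.2
```

```bash
python3 -m creep '0 0 0.02 0 0; 0 0 0 0 0; 0 0 0 0 0'
```

```text
time_s: 12.6
position: [422.7, -51.9, 84.8]
eef_rot: [3.141, -0.001, -0.961]
force: [-3.3, -3.1, 15.1]
opening: 0.279
gripper_force: 104.7
```

```bash
python3 -m creep '0 0 0 0 0; 0 0 0 0 0; 0 0 0 0 0; 0 0 0 0 0'; python3 - <<'E'
from h import *
c=cam("wrist");p,d=snapshot("wrist");X=cloud("wrist",d,c);H=np.hypot(X[...,0]-422,X[...,1]+51.4)
r=(H>41)&(H<44)&(X[...,2]<100);print("dish rim z (69.5)",r.sum(),np.median(X[r][:,2]))
h=(H<10)&(X[...,2]<100);print("hub top z (88)",h.sum(),np.median(X[h][:,2]))
f=[];
for _ in range(5): snapshot("top");f.append(state()["force"])
print(np.mean(f,0),state()["position"])
cv2.imwrite("pics/w6.png",p[:,:,::-1])
E
```

```text
time_s: 13.1
position: [422.7, -51.9, 84.8]
eef_rot: [3.141, -0.001, -0.961]
force: [-2.7, -3.3, 15.4]
opening: 0.282
gripper_force: 104.7
dish rim z (69.5) 2642 70.0376504464154
hub top z (88) 1461 89.06874378821894
[-2.96182126 -3.11663085 14.79701412] [422.70740951 -51.89840489  84.81519181]
```

View pics/w6.png

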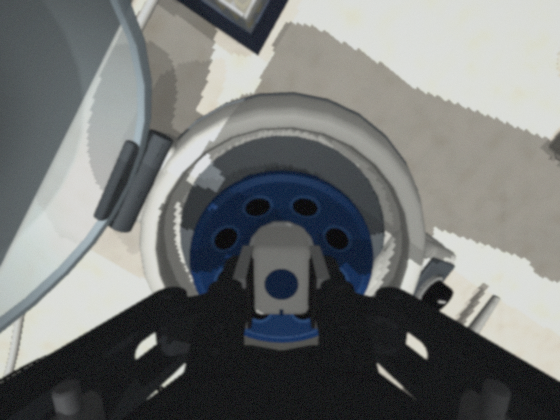

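The rotor (centre about (282,260)) sits level and centred in the bowl with its hub gripped. Its rim and hub heights match the home position, and the downward push is a steady 15 N.

```bash
python3 -c "
from station import job_done;print(job_done())"
```

```text
the job is handed in; nothing more can be done
None
```

The tube rotor is snapped home flat on its seat, with the hub still gripped at about 105 N and the rotor held down with about 15 N; the job was handed in at about 13 s, and the hand-in returned no verdict.

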